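# Level the instrument shelf and hold the level home

## Task

Of the three bar levels on the bench, set the one that fits into the pocket of the white levelling shelf and let go of it; then turn the bar handle of the levelling foot until the bubble settles between the two rings. Last, push the level down with the fingers, firmly but gently, until the sprung pocket floor is fully home, and finish while still holding it pressed there with the bubble between the rings, the foot let go. Leave everything else on the bench where it is.

Things in the scene. Friction and masses are not known exactly. Their poses are not given: they have to be found in the camera images.
- level_a: Bar spirit level, 100 mm long (its x), 26 mm wide (y), 36 mm tall, 0.2 to 0.35 kg, aluminium with a greenish vial in the middle of its top; lies on the bench, upright, the vial up. Origin: centre of its underside, z up. A look-alike, too short for the pocket.
- level_b: Bar spirit level, 120 mm long (its x), 26 mm wide (y), 36 mm tall, 0.2 to 0.35 kg, aluminium with a greenish vial in the middle of its top; lies on the bench, upright, the vial up. Origin: centre of its underside, z up. The one that fits the pocket (either way round).
- level_c: Bar spirit level, 140 mm long (its x), 26 mm wide (y), 36 mm tall, 0.2 to 0.35 kg, aluminium with a greenish vial in the middle of its top; lies on the bench, upright, the vial up. Origin: centre of its underside, z up. A look-alike, too long for the pocket.
- bubble_b (a point): Middle of the bubble of the 120 mm level, 32 mm above its underside. Its x in the level's own frame runs from -22 to 22 mm, 0 is centred. It goes to the higher end, 7 mm for each 0.010 rad of slope, and needs about 1 s to settle. It is 16 mm long; two black rings on the vial stand 11.8 mm either side of the middle, so it lies between them within about 3.5 mm of 0.
- pocket (a point): Middle of the white shelf's pocket, at the top of its dark sprung floor when nothing presses it, 61 to 63 mm above the bench. x runs along the pocket and the shelf towards the levelling foot, z up from the shelf. The pocket is 127 mm (x) by 31 mm (y); its rim is 5 mm wide and 6 mm higher than this point.
- seat (a joint): How far the sprung floor of the pocket is pressed down, in m: 0 free, 0.004 fully home on its stop. The level alone hardly sinks it; fully home takes about 6 N of push on the level besides its weight.
- foot_grip (a point): On the turning axis of the levelling foot's dark steel bar handle, 12 mm below its top, 95 mm above the bench, 150 mm from the pocket's middle on its +x side. The upright handle is 56 mm long (this point's x), 14 mm wide (y), 30 mm tall, clear of the shelf by 19 mm or more below it; it turns with this point about the vertical, at a constant height.
- jar: Bystander: small capped glass jar, 48 mm across, 70 mm tall. Origin: on its underside.
- wrench: Bystander: steel wrench 150 mm long, lying. Origin: on its underside.
- reagent: Bystander: amber bottle, 56 mm across, 110 mm tall. Origin: on its underside.
- beaker: Bystander: glass beaker, 64 mm across, 70 mm tall. Origin: on its underside.
- septa_box: Bystander: cardboard box 70 x 45 x 25 mm. Origin: on its underside.
- screwdriver: Bystander: screwdriver 160 mm long, lying. Origin: on its underside.
- vial_rack: Bystander: white block with eight holes, 60 x 110 x 30 mm. Origin: on its underside.
- foot: The levelling foot's handle (see point foot_grip). Origin: on its axis, at its underside. It is stiff (0.06 N m) and stays where it is left. Turned clockwise seen from above it raises the foot's end of the shelf, by 0.010 rad of slope for each rad turned. At the start the foot's end is too low, by about 1.1 to 2.5 rad of turning.
- shelf: The hinged white shelf plate with the pocket, 270 mm along x, 150 mm across, on a fixed stand 290 x 170 mm. Its flat top is 5 mm below the pocket point. Origin: on the hinge, 75 mm to the -x side of the pocket's middle, at the underside of the 10 mm plate; x towards the foot, z up.
There are look-alikes about, which are no part of the job. What is shaped like the level_b but red is not meant.

How it is judged (in metres and radians):
On the way, in this order (a step that is already met when the one before it is completed fails the run):
1. the 120 mm level lies in the pocket, let go, its bubble off centre (x of level_b in the frame of pocket between -0.005 and 0.005 m and y of level_b in the frame of pocket between -0.004 and 0.004 m and z of level_b in the frame of pocket between -0.0065 and 0.002 m and angle between the x axis of level_b and the x axis of pocket, either way round below 0.06 rad and angle between the z axis of level_b and the z axis of pocket, either way round below 0.03 rad and contact force between level_b and the fingers below 0.1 N and not (x of bubble_b in the frame of level_b between -0.005 and 0.005 m)), for 0.2 s.
2. with the level in the pocket, the bubble has settled between the rings (x of level_b in the frame of pocket between -0.005 and 0.005 m and y of level_b in the frame of pocket between -0.004 and 0.004 m and z of level_b in the frame of pocket between -0.0065 and 0.002 m and angle between the x axis of level_b and the x axis of pocket, either way round below 0.06 rad and angle between the z axis of level_b and the z axis of pocket, either way round below 0.03 rad and x of bubble_b in the frame of level_b between -0.0035 and 0.0035 m), for 0.6 s.
At the end, for the whole second after the job is handed in: The 120 mm level sits in the pocket (within 5 mm along, 4 mm across, 0.06 rad), its bubble within 3.5 mm of the middle; the fingers press it down with 3 to 30 N so that the sprung floor is at least 3 mm down of 4; the foot handle is not touched. All this holds through the last second (all of step 2 and value of joint seat above 0.003 m and contact force between level_b and the fingers between 3 and 30 N and contact force between foot and the arm below 0.1 N and contact force between foot and the fingers below 0.1 N); the arm keeps its last pose, push and grip.
It fails at once if another level or a bystander is shifted by more than 40 mm (distance of any of jar, wrench, reagent, beaker, septa_box, screwdriver, vial_rack, level_a, level_c from where it was at the start of the episode above 0.04 m).
It fails at once if the level is pressed with more than 45 N against the shelf (contact force between level_b and shelf above 45 N).
It also fails if it takes over 67 s, if anything falls off the work surface, if the arm or the gripper's body presses on something with over 40 N, if the wrist force passes 120 N, or if a joint passes its speed limit or range.

## Robot

A 6-joint arm with a two-finger parallel gripper is mounted at the origin on the work surface. World frame = base frame: x ahead of the robot, y to its left, z up, the work surface at z = 0. Lengths are in mm, angles in degrees, forces in N, time in s.
With the tool pointing down it reaches from about 300 to 850 mm from the base axis. Payload 4.2 kg.
Tool frame: the origin (TCP) lies midway between the tips of the shut fingers; the grasp point (between the pads) lies 19 mm behind it; z points along the fingers, x is the direction in which the jaws open and shut, and the axes are right-handed (so a half turn about z gives the same grasp; the last joint's range is limited). The gripper opens to 91 mm and grips with 3 to 60 N. Pads are 32 mm wide; open, the fingers measure 118 mm over their backs; the gripper's body (76 mm by 178 mm) begins 60 mm behind the grasp point.
Start: joints at [73.281, 18.312, 89.639, -0, 72.044, -1.146], TCP at [154.37, 553.907, 213.976] pointing down, gripper open.
Joint ranges: [-177.97, 177.97], [-48.28, 115.42], [12.27, 149.76], [-77.06, 257.06], [2.81, 150.46], [-146.56, 146.56]. Speed limits (degrees/s): [147.25, 147.25, 180, 180, 180, 180].

## Interface

Orientations are given as [roll, pitch, yaw] about the fixed x, y, z axes, in that order (R = Rz(yaw) Ry(pitch) Rx(roll)).
In Python, from workcell import env gives the robot as it stands. The module is installed in compiled form; this text tells all that it offers.
- The arm moves only by the tool drive_tool, never from a script. Its argument "series" is a list of rows, each a list of 3 entries, a list of its own where there are three numbers: the closure, from 0 (fully open) to 1 (shut), then the shift along the tool's x, y, z in mm, then the turn, a rotation vector about the tool's x, y, z in rad. In form: [[gripper, [dx, dy, dz], [rx, ry, rz]], ...]. A call has exactly 5 rows; each row is the pose to reach, as a shift and turn from the pose commanded when the call began, along the tool's axes at that moment; what a row does not reach only later rows make up. A row lasts 1/10 s, in which the tool goes at most 50 mm and 8.59 degrees, less where a joint would pass 70% of its speed; a pose out of reach is approached as far as the arm can. A call with a gripper value outside its range is refused whole. The fingers move at their own pace and stop on an object; "squeeze" is the grip in N (left out, the last holds). Time passes only in rows, so rows that repeat a pose let the fingers close, or fill a call up. It gives the time, the measured TCP pose, the force and the opening at its end, in the units of the state.
- env.state(): the state, without advancing time (a new reading comes with each control period).
- env.grab_frame(name): name is "side" or "top" or "wrist"; returns a dict with "image" (400x640x3 uint8, red, green, blue), "K" (3x3 intrinsics, pixels), "origin" and "orientation" of the camera in the world. Camera axes: x right, y down, z forward; pixel columns grow to the right and rows downward; lengths in mm; the calibration is good to about 2 mm. A picture is of the moment at which its call begins. There is no depth.
- env.job_done(): hands the job in, once; it reports no verdict.
The state is a dict: "time_s": time; "qpos": joint angles; "qvel": joint speeds; "effort": joint torques, N m; "ee_pos": TCP position; "ee_rot": TCP orientation; "force": force on the tool from outside, world axes, zero at the start; "torque": the same for the moment, N m; "gripper_width": finger opening in mm.
Only numpy, scipy, OpenCV 4.12 (cv2) and the standard library are available. Lean on these libraries where they do the work, as an engineer would, in place of code of your own. Each camera call takes 0.05 s, during which the arm holds its last target.

## Working session

There is one attempt and no reset: what is moved stays moved. The work goes in short steps, Python scripts to look and compute and a tool call to move; the robot and the scene stay as the last step left them, time stands still between calls to the robot, and variables do not carry over. Pictures are saved under pics/ and viewed, and the job is handed in when it is done.

Besides the shell and the picture viewer there is one more tool, called after "Emit:" as name(argument=value, ...), one argument or row to a line, values as JSON. drive_tool: Moves the arm, as the interface text tells. Its arguments: {"type":"object","properties":{"series":{"type":"array","items":{"type":"array"}},"squeeze":{"type":"number"}},"required":["series"]}

```bash
mkdir -p pics
cat > h.py <<'E'
import numpy as np, cv2
from workcell import env
def grab(n,fn=None):
    f=env.grab_frame(n)
    if fn: cv2.imwrite('pics/'+fn,f['image'][:,:,::-1])
    np.savez('last_%s.npz'%n,**{k:np.array(f[k]) for k in ('image','K','origin','orientation')})
    return f
def load(n): return dict(np.load('last_%s.npz'%n))
def Rof(o):
    o=np.array(o,float)
    if o.shape==(3,3): return o
    from scipy.spatial.transform import Rotation as R
    return R.from_euler('xyz',o,degrees=True).as_matrix()
def ray(f,uv):
    d=Rof(f['orientation'])@np.linalg.inv(f['K'])@np.array([uv[0],uv[1],1.]); return np.array(f['origin']),d
def onz(f,uv,z):
    o,d=ray(f,uv); return o+d*(z-o[2])/d[2]
def proj(f,p):
    c=Rof(f['orientation']).T@(np.array(p,float)-f['origin']); q=f['K']@c; return q[:2]/q[2]
E
python3 - <<'E'
from h import *
for n in ('side','top','wrist'):
    f=grab(n,n+'0.png'); print(n,f['K'].tolist(),f['origin'],f['orientation'])
print(env.state())
E
```

```text
side [[517.813682492326, 0.0, 321.49669896770865], [0.0, 517.813682492326, 200.4950030660418], [0.0, 0.0, 1.0]] [ -369.38454008 -1062.85679232   982.65819352] [-123.22905061    0.18163665  -38.47887986]
top [[365.74967335212943, 0.0, 320.4646034532035], [0.0, 365.74967335212943, 199.04637591882926], [0.0, 0.0, 1.0]] [ 338.14378634  -10.76439362 1065.4942519 ] [-170.38208062   -0.38758145  -88.40256975]
wrist [[352.8622063241938, 0.0, 320.10525084922403], [0.0, 352.8622063241938, 197.73237227588993], [0.0, 0.0, 1.0]] [ 79.89783807 573.97256396 384.69794232] [1.64066122e+02 4.61370912e-02 7.44086348e+01]
{'time_s': 0.15, 'qpos': array([ 7.32821717e+01,  1.83419716e+01,  8.96874814e+01, -1.28381993e-03,
        7.20417759e+01, -1.14588482e+00]), 'qvel': array([ 0.01883025, -0.11763559, -0.30886547, -0.04499084, -0.02247583,
        0.12792341]), 'effort': array([ 6.70023037e-04, -4.12772512e+01, -2.32156599e+01,  7.29166833e-02,
        4.34248138e-02, -9.06646824e-05]), 'ee_pos': array([154.26418127, 553.56168165, 213.34542893]), 'ee_rot': array([-1.79999796e+02,  7.12391122e-02,  7.44284533e+01]), 'force': array([-0.10552342, -0.02139337,  0.03289007]), 'torque': array([ 0.02051211, -0.03066363, -0.02797495]), 'gripper_width': 91.13168625248746}
```

View pics/top0.png

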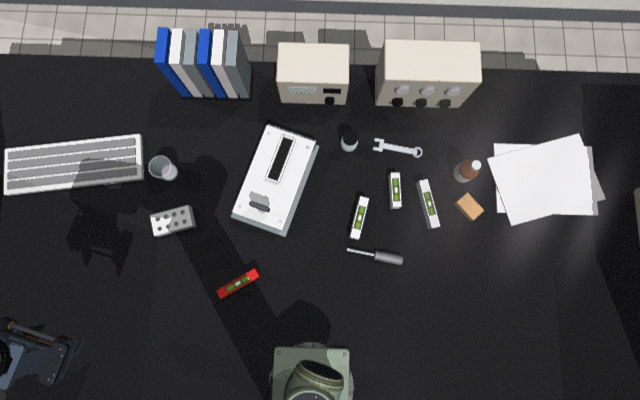

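View pics/side0.png

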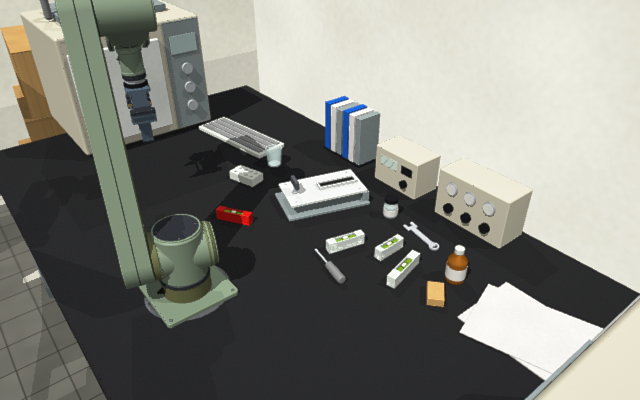

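View pics/wrist0.png

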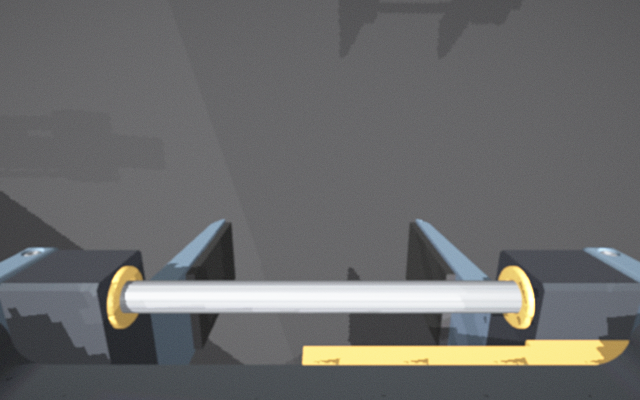

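The top view shows three aluminium levels at (359,217), (396,190) and (428,204). There is a red look-alike at (238,284), the pocket is at (281,159) and the foot handle at (260,203). I'll measure them.

```bash
cat > m.py <<'E'
from h import *
f=load('top'); im=f['image'].astype(int); 
big=im.astype(np.uint8)
def show(x0,x1,y0,y1,s,fn):
    c=cv2.resize(big[y0:y1,x0:x1],None,fx=s,fy=s,interpolation=cv2.INTER_CUBIC); cv2.imwrite('pics/'+fn,c[:,:,::-1])
show(225,325,115,240,4.7,'c_shelf.png'); show(340,445,160,245,7,'c_lev.png')
mx=im.max(2); g=im[:,:,1]-im[:,:,2]
m=((mx>110)|(g>40)).astype(np.uint8)
m[:, :340]=0; m[:,445:]=0; m[:165]=0; m[243:]=0
cs,_=cv2.findContours(m,cv2.RETR_EXTERNAL,cv2.CHAIN_APPROX_NONE)
for c in cs:
    if cv2.contourArea(c)<100: continue
    w=np.array([onz(f,p[0],36)[:2] for p in c],np.float32)
    r=cv2.minAreaRect(w); print(np.round(c.reshape(-1,2).mean(0)),r)
# green vials
gm=(g>40).astype(np.uint8); gm[:, :340]=0; gm[:,445:]=0; gm[:165]=0; gm[243:]=0
cs,_=cv2.findContours(gm,cv2.RETR_EXTERNAL,cv2.CHAIN_APPROX_NONE)
for c in cs:
    if len(c)<8: continue
    w=np.array([onz(f,p[0],36)[:2] for p in c],np.float32); print('vial',c.reshape(-1,2).mean(0),cv2.minAreaRect(w))
E
python3 m.py
```

```text
[359. 217.] ((463.4634704589844, -123.6429672241211), (28.187326431274414, 123.63068389892578), 76.81034851074219)
[429. 203.] ((510.0961608886719, -322.7762756347656), (142.00511169433594, 28.96750259399414), 13.895533561706543)
[395. 190.] ((545.77001953125, -227.27981567382812), (105.40034484863281, 29.837509155273438), 2.1155190467834473)
vial [359.33870968 217.14516129] ((464.3352966308594, -124.12153625488281), (13.75052261352539, 65.27049255371094), 76.61882781982422)
vial [430.52173913 209.47826087] ((491.0626220703125, -326.6263122558594), (25.672481536865234, 12.601641654968262), 12.736407279968262)
vial [426.91666667 196.75      ] ((529.2713012695312, -317.3760070800781), (25.847665786743164, 12.380589485168457), 14.782462120056152)
vial [395.54098361 189.40983607] ((546.9063720703125, -227.08734130859375), (61.7645263671875, 13.417973518371582), 3.327409029006958)
```

```bash
sleep 0.1
```

```text
(no output)
```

View pics/c_lev.png

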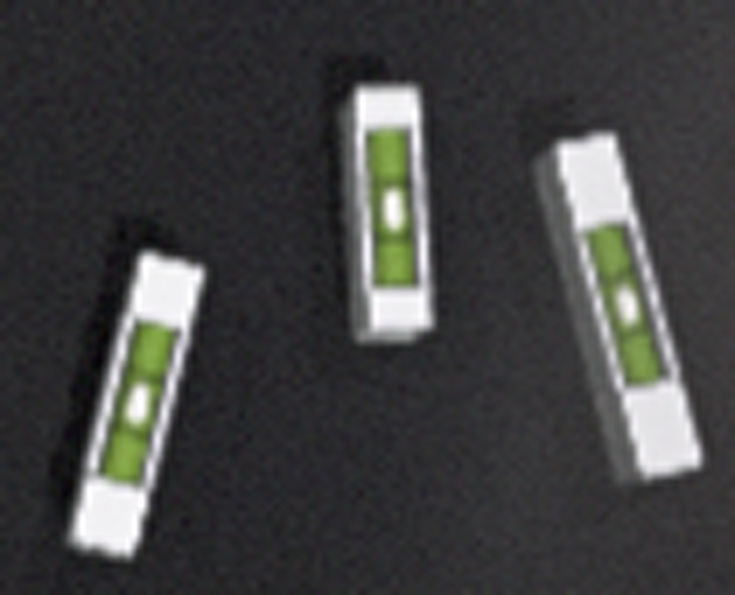

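View pics/c_shelf.png

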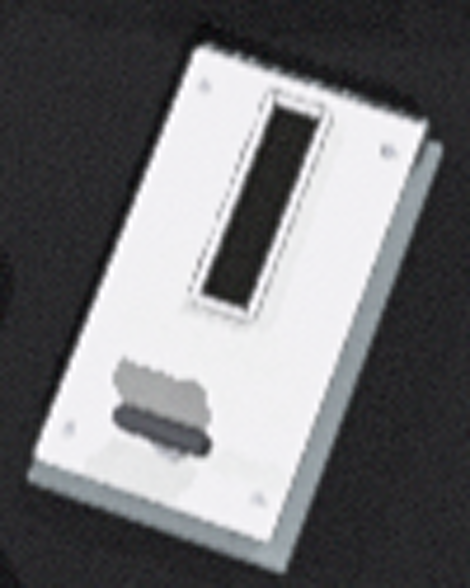

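Level candidates in the top view are (359,217) at about 121 mm, (396,190) at about 103 mm, (428,204) at about 140 mm, and the red one at (238,284). The one at (359,217) is level_b: aluminium, about 120 mm long, and confirmed in the crop. Next are the pocket and handle.

```bash
cat > m2.py <<'E'
from h import *
f=load('top'); im=f['image'].astype(int); mx=im.max(2)
def blobs(m,z,amin=20):
    cs,_=cv2.findContours(m,cv2.RETR_EXTERNAL,cv2.CHAIN_APPROX_NONE)
    for c in cs:
        if len(c)<amin: continue
        w=np.array([onz(f,p[0],z)[:2] for p in c],np.float32)
        print(c.reshape(-1,2).mean(0).round(1),cv2.minAreaRect(w))
m=(mx<60).astype(np.uint8); z=np.zeros_like(m); z[130:190,262:300]=1
print('pocket hole'); blobs(m*z,66)
z[:]=0; z[198:215,245:275]=1; m=(mx<90).astype(np.uint8)
print('handle'); blobs(m*z,107,8)
m=(im.min(2)>185).astype(np.uint8); z[:]=0; z[115:240,225:325]=1
print('plate'); blobs(m*z,57,60)
# shift wrist of gripper
E
python3 m2.py
```

```text
pocket hole
[279.9 158.5] ((620.9158325195312, 104.57452392578125), (25.448701858520508, 120.07819366455078), 71.93516540527344)
[294.2 130.8] ((701.2551879882812, 69.75288391113281), (8.98379898071289, 31.53034782409668), 1.7408561706542969)
handle
plate
[273.8 177.2] ((571.468505859375, 120.24058532714844), (148.96499633789062, 271.2453308105469), 71.94950866699219)
```

```bash
cat >> h.py <<'E'
from scipy.spatial.transform import Rotation as Rn
def plan(cur,tgt):
    """cur,tgt: x,y,z,yaw(deg), tool down. prints total shift in tool axes + rz"""
    R=Rn.from_euler('xyz',[180,0,cur[3]],degrees=True).as_matrix()
    d=R.T@(np.array(tgt[:3],float)-np.array(cur[:3],float))
    print('tool shift',d.round(2),'rz',round(-np.radians(tgt[3]-cur[3]),4),'rows',max(np.linalg.norm(d)/50,abs(tgt[3]-cur[3])/8.59))
def st():
    s=env.state(); print('t',round(s['time_s'],2),'pos',s['ee_pos'].round(1),'rot',s['ee_rot'].round(2),'F',s['force'].round(1),'q',s['qpos'].round(1),'w',round(s['gripper_width'],1)); return s
E
python3 - <<'E'
from h import *
f=load('wrist')
print(Rof(f['orientation'])[:,2], proj(f,[154.26,553.56,213.3]), proj(f,[154,553,0]))
t=load('top')
for uv in [(259.5,206.5)]: print(onz(t,uv,107))
plan([154.4,553.9,214,74.43],[464,-124,214,76.8])
# foot image point forecast
print(proj(t,[478,151,107]))
E
```

```text
[ 0.26421795 -0.07453194 -0.96157884] [320.98414856 249.1416495 ] [320.12845963 169.25786927]
[476.01419576 147.96597179 107.        ]
tool shift [-569.92  480.2     0.  ] rz -0.0414 rows 14.90504035553074
[258.39560239 205.72527421]
```

Emit:
drive_tool(
  series=[
    [0,[-38,32,0],[0,0,0]],
    [0,[-76,64,0],[0,0,0]],
    [0,[-114,96,0],[0,0,0]],
    [0,[-152,128,0],[0,0,0]],
    [0,[-190,160,0],[0,0,-0.041]],
  ],
  squeeze=20,
)

```text
time_s: 0.65
ee_pos: [257.7, 326.0, 213.8]
ee_rot: [180.0, 0.0, 76.9]
force: [1.5, 0.5, 0.4]
gripper_width: 91.3
```

Emit:
drive_tool(
  series=[
    [0,[-36,33,0],[0,0,0]],
    [0,[-73,66,0],[0,0,0]],
    [0,[-109,99,0],[0,0,0]],
    [0,[-146,132,0],[0,0,0]],
    [0,[-182,165,0],[0,0,0]],
  ],
)

```text
time_s: 1.15
ee_pos: [376.8, 111.1, 214.1]
ee_rot: [180.0, -0.0, 76.8]
force: [0.7, -0.2, -0.0]
gripper_width: 91.2
```

Emit:
drive_tool(
  series=[
    [0,[-36,34,0],[0,0,0]],
    [0,[-73,68,5],[0,0,0]],
    [0,[-109,103,20],[0,0,0]],
    [0,[-146,137,40],[0,0,0]],
    [0,[-170,160,60],[0,0,0]],
  ],
)

```text
time_s: 1.65
ee_pos: [494.6, -91.6, 153.7]
ee_rot: [179.9, -0.0, 76.7]
force: [0.4, 1.3, 0.7]
gripper_width: 91.1
```

Run:
```python
from h import *
s=st(); f=grab('wrist','w1.png')
print(proj(f,[464,-124,36]))
```

```text
t 1.65 pos [494.6 -91.6 153.7] rot [179.88  -0.    76.7 ] F [0.4 1.3 0.7] q [-11.8  14.6 104.3   0.   61.  -88.5] w 91.1
[273.94707937 165.26827702]
```

View pics/w1.png

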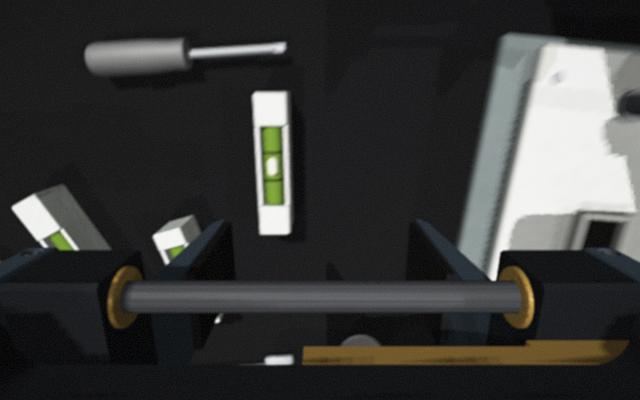

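The level is at (272,165), about 2 px from where the top view put it. I'll refine that.

```bash
cat > lev.py <<'E'
from h import *
import sys
def level(f,box,z,thr=140):
    im=f['image'].astype(int); u0,u1,v0,v1=box
    m=((im.max(2)>thr)|((im[:,:,1]-im[:,:,2])>30)).astype(np.uint8)
    z0=np.zeros_like(m); z0[v0:v1,u0:u1]=1; m*=z0
    cs,_=cv2.findContours(m,cv2.RETR_EXTERNAL,cv2.CHAIN_APPROX_NONE)
    c=max(cs,key=cv2.contourArea)
    w=np.array([onz(f,p[0],z)[:2] for p in c],np.float32); print('rect',cv2.minAreaRect(w))
    g=((im[:,:,1]-im[:,:,2])>30).astype(np.uint8)*z0
    pts=np.argwhere(g)[:,::-1].astype(float); w=np.array([onz(f,p,z)[:2] for p in pts],np.float32); print('vial',cv2.minAreaRect(w))
E
python3 - <<'E'
from lev import *
level(load('wrist'),(235,310,80,245),36)
E
```

```text
rect ((465.1058654785156, -125.65370178222656), (28.050216674804688, 119.53305053710938), 76.85562133789062)
vial ((464.4716491699219, -125.45558166503906), (15.845710754394531, 65.6913070678711), 76.72916412353516)
```

```bash
cat > cmd.py <<'E'
from h import *
def adv(c,d,rz=0):
    R=Rn.from_euler('xyz',[180,0,c[3]],degrees=True).as_matrix()
    p=np.array(c[:3])+R@np.array(d,float); return [*p,c[3]-np.degrees(rz)]
E
python3 - <<'E'
from cmd import *
c=[154.37,553.907,213.976,74.427]
c=adv(c,[-190,160,0],-.041);c=adv(c,[-182,165,0]);c=adv(c,[-170,160,60]);print(c); st()
plan(c,[464.7,-125.2,60,76.8]); plan(c,[464.7,-125.2,8,76.8])
E
```

```text
[np.float64(493.3476505938797), np.float64(-89.08460791310699), np.float64(153.97600000000008), np.float64(76.77612696003638)]
t 1.7 pos [495.7 -95.4 149.7] rot [-179.95    0.2    76.63] F [ 2.2 -4.2 -1.2] q [-12.1  15.1 104.3  -0.2  60.7 -88.6] w 91.2
tool shift [-41.71 -19.63  93.98] rz -0.0004 rows 2.0934658350342428
tool shift [-41.71 -19.63 145.98] rz -0.0004 rows 3.061633681950801
```

Emit:
drive_tool(
  series=[
    [0,[-15,-7,25],[0,0,0]],
    [0,[-30,-14,50],[0,0,0]],
    [0,[-41.7,-19.6,80],[0,0,0]],
    [0,[-41.7,-19.6,84],[0,0,0]],
    [0,[-41.7,-19.6,84],[0,0,0]],
  ],
)

```text
time_s: 2.2
ee_pos: [464.6, -124.9, 69.7]
ee_rot: [-179.9, -0.0, 76.7]
force: [0.9, -0.3, 0.1]
gripper_width: 91.3
```

Run:
```python
from h import *
s=st(); f=grab('wrist','w2.png')
```

```text
t 2.2 pos [ 464.6 -124.9   69.7] rot [-1.7992e+02 -3.0000e-02  7.6740e+01] F [ 0.9 -0.3  0.1] q [-16.4  18.4 113.3   0.   48.3 -93.2] w 91.3
```

View pics/w2.png

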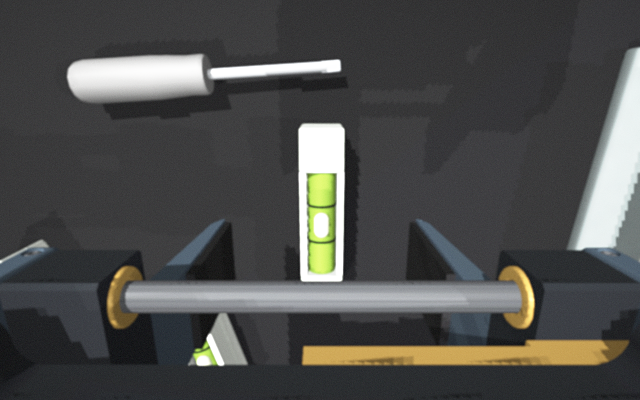

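Run:
```python
from h import *
f=load('wrist'); print(proj(f,[464.7,-125.2,36])); print(onz(f,(321,222.5),36))
im=f['image'].astype(int); g=(im[:,:,1]-im[:,:,2])>30; g[:150]=0; g[285:]=0
p=np.argwhere(g); print(p.min(0),p.max(0)); a=onz(f,(321,p[:,0].min()),36);b=onz(f,(321,p[:,0].max()+1),36); print((a+b)/2,np.linalg.norm(a-b))
```

```text
[320.19312755 226.98895026]
[ 461.94451289 -124.03844054   36.        ]
[173 110] [284 530]
[ 467.77854371 -125.41083544   36.        ] 74.25007813181847
```

Run:
```python
from h import *
f=load('wrist'); 
im=f['image']
for v in range(112,182,4): print(v,im[v,321],end=' ')
print()
for v in range(262,290,2): print(v,im[v,321],end=' ')
for e in [(172,274),(124,None)]:
    a=onz(f,(321,e[0]),36); print(a)
    if e[1]: b=onz(f,(321,e[1]),36); print(b,(a+b)/2,np.linalg.norm(a-b))
```

```text
112 [55 53 54] 116 [49 50 50] 120 [53 54 55] 124 [221 224 217] 128 [255 255 255] 132 [255 255 255] 136 [255 255 255] 140 [255 255 255] 144 [255 255 255] 148 [255 255 255] 152 [255 255 255] 156 [255 255 255] 160 [255 255 255] 164 [255 255 255] 168 [255 255 255] 172 [253 253 255] 176 [228 250 117] 180 [227 250 119] 
262 [226 249 115] 264 [229 250 122] 266 [228 250 119] 268 [228 250 120] 270 [223 248 112] 272 [215 245 109] 274 [231 242 205] 276 [255 255 255] 278 [255 255 255] 280 [255 255 255] 282 [101 103 106] 284 [109 113 117] 286 [143 147 151] 288 [146 148 153] [ 431.05211631 -116.77132642   36.        ]
[ 496.20376998 -132.09757348   36.        ] [ 463.62794315 -124.43444995   36.        ] 66.9300517325702
[ 403.88624473 -110.38083844   36.        ]
```

Emit:
drive_tool(
  series=[
    [0,[0,-0.5,20],[0,0,0]],
    [0,[0,-1,40],[0,0,0]],
    [0,[0,-1,54],[0,0,0]],
    [0,[0,-1,59],[0,0,0]],
    [0,[0,-1,59],[0,0,0]],
  ],
)

```text
time_s: 2.75
ee_pos: [464.8, -124.7, 11.6]
ee_rot: [179.9, -0.0, 76.8]
force: [0.0, -0.3, -0.4]
gripper_width: 91.1
```

Emit:
drive_tool(
  series=[
    [1,[0,0,0],[0,0,0]],
    [1,[0,0,0],[0,0,0]],
    [1,[0,0,0],[0,0,0]],
    [1,[0,0,0],[0,0,0]],
    [1,[0,0,0],[0,0,0]],
  ],
  squeeze=25,
)

```text
time_s: 3.25
ee_pos: [463.8, -125.0, 11.1]
ee_rot: [180.0, -0.0, 76.8]
force: [-0.2, 1.6, 0.3]
gripper_width: 53.8
```

Emit:
drive_tool(
  series=[
    [1,[0,0,0],[0,0,0]],
    [1,[0,0,0],[0,0,0]],
    [1,[0,0,0],[0,0,0]],
    [1,[0,0,0],[0,0,0]],
    [1,[0,0,0],[0,0,0]],
  ],
)

```text
time_s: 3.75
ee_pos: [463.7, -124.9, 10.9]
ee_rot: [-180.0, -0.0, 76.8]
force: [-0.8, 0.9, -1.0]
gripper_width: 25.8
```

Run:
```python
from cmd import *
c=[493.35,-89.085,153.976,76.776]
c=adv(c,[-41.7,-19.6,84]);c=adv(c,[0,-1,59]);print(c); st()
plan([*c[:2],111,c[3]],[631,7,150,71.9])
```

```text
[np.float64(463.7570105800072), np.float64(-124.9668195913779), np.float64(10.975999999999999), np.float64(76.776)]
t 3.75 pos [ 463.7 -124.9   10.9] rot [-1.7999e+02 -1.0000e-02  7.6770e+01] F [-0.8  0.9 -1. ] q [-16.4  23.3 117.1   0.   39.6 -93.2] w 25.8
tool shift [166.73 132.62 -39.  ] rz 0.0851 rows 4.331579803406562
```

Emit:
drive_tool(
  series=[
    [1,[0,0,-20],[0,0,0]],
    [1,[0,0,-45],[0,0,0]],
    [1,[0,0,-75],[0,0,0]],
    [1,[0,0,-100],[0,0,0]],
    [1,[0,0,-100],[0,0,0]],
  ],
)

```text
time_s: 4.25
ee_pos: [465.8, -125.6, 113.5]
ee_rot: [179.6, 0.0, 76.8]
force: [1.0, -0.3, -3.5]
gripper_width: 26.2
```

Emit:
drive_tool(
  series=[
    [1,[33,26,-10],[0,0,0.02]],
    [1,[67,53,-20],[0,0,0.04]],
    [1,[100,80,-30],[0,0,0.06]],
    [1,[134,107,-39],[0,0,0.085]],
    [1,[166.7,132.6,-39],[0,0,0.0851]],
  ],
)

```text
time_s: 4.75
ee_pos: [632.2, 8.3, 149.0]
ee_rot: [-180.0, 0.0, 71.9]
force: [0.6, -0.1, -3.0]
gripper_width: 26.0
```

Emit:
drive_tool(
  series=[
    [1,[0,0,0],[0,0,0]],
    [1,[0,0,0],[0,0,0]],
    [1,[0,0,0],[0,0,0]],
    [1,[0,0,0],[0,0,0]],
    [1,[0,0,0],[0,0,0]],
  ],
)

```text
time_s: 5.25
ee_pos: [630.2, 6.2, 149.9]
ee_rot: [-180.0, 0.0, 71.8]
force: [-0.3, -1.4, -2.5]
gripper_width: 25.9
```

Run:
```python
from h import *
s=st(); f=grab('wrist','w3.png'); print(proj(f,[621,104.6,66]))
```

```text
t 5.25 pos [630.2   6.2 149.9] rot [-1.7997e+02  1.0000e-02  7.1840e+01] F [-0.3 -1.4 -2.5] q [ -0.5  25.8  87.5   0.   66.8 -72.3] w 25.9
[445.41429925 150.98749904]
```

View pics/w3.png

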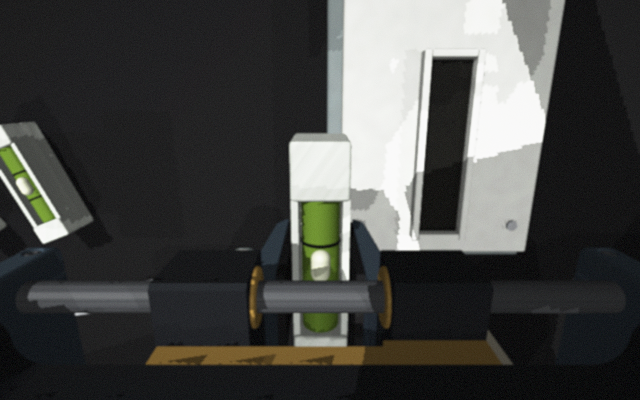

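The held level is at (320,240) and the pocket at about (448,148). I'll enlarge the pocket.

Run:
```python
from h import *
f=load('wrist'); c=f['image'][35:265,395:515]; cv2.imwrite('pics/c3.png',cv2.resize(c,None,fx=2.6,fy=2.6,interpolation=cv2.INTER_CUBIC)[:,:,::-1])
```

```text
(no output)
```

View pics/c3.png

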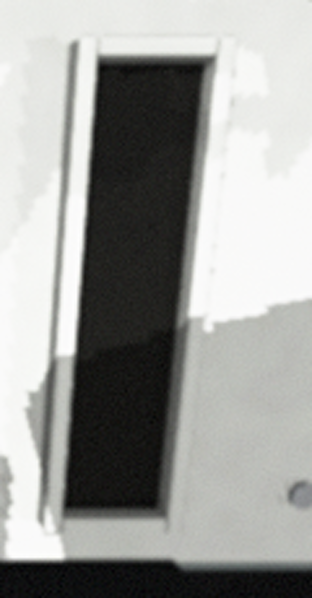

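Run:
```python
from h import *
f=load('wrist')
P={}
for n,(u,v),z in [('LT',(98,57),66.8),('RT',(216,58),66.8),('LB',(64,517),69.2),('RB',(168,517),69.2)]:
    P[n]=onz(f,(395+u/2.6-.3,35+v/2.6-.3),z); print(n,P[n].round(1))
c=sum(P.values())/4; print('c',c)
d=(P['LT']+P['RT']-P['LB']-P['RB'])/2; print('len',np.linalg.norm(d),np.degrees(np.arctan2(d[1],d[0])))
for a,b in (('LT','LB'),('RT','RB')):
    d=P[a]-P[b]; print(np.degrees(np.arctan2(d[1],d[0])))
w=(P['RT']+P['RB']-P['LB']-P['LT'])/2; print('wid',np.linalg.norm(w))
```

```text
LT [555.6 110.   66.8]
RT [565.4 139.   66.8]
LB [676.   70.8  69.2]
RB [685.6  99.9  69.2]
c [620.66401076 104.92074132  68.        ]
len 126.56327389937493 161.95780921278822
161.95393255075658
161.96169299626342
wid 30.617404631343202
```

Run:
```python
from h import *
f=load('wrist'); im=f['image']
c=im[125:345,270:370]; cv2.imwrite('pics/c4.png',cv2.resize(c,None,fx=2.6,fy=2.6,interpolation=cv2.INTER_CUBIC)[:,:,::-1])
R=Rn.from_euler('xyz',[180,0,71.84],degrees=True).as_matrix(); t=np.array([630.2,6.2,149.9])
for uv in [(290,142),(350,142),(290,190),(350,190),(320,195),(320,331),(320,346)]:
    print(uv,(R.T@(onz(f,uv,149.9+25.1)-t)).round(1))
```

```text
(290, 142) [-12.8 -59.2 -25.1]
(350, 142) [ 12.  -59.2 -25.1]
(290, 190) [-13.2 -38.7 -25.1]
(350, 190) [ 12.5 -38.7 -25.1]
(320, 195) [ -0.4 -36.5 -25.1]
(320, 331) [ -0.4  31.7 -25.1]
(320, 346) [ -0.4  40.3 -25.1]
```

View pics/c4.png

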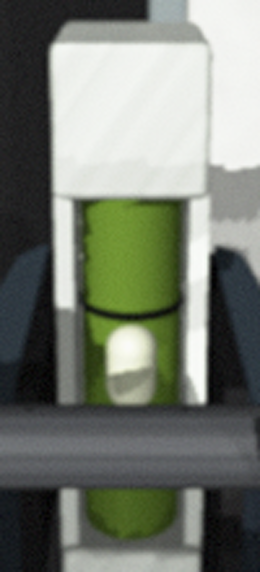

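Run:
```python
from cmd import *
st(); c=adv(adv([463.757,-124.967,110.976,76.776],[166.7,132.6,-39],.0851),[0,0,0]);print(c)
plan(c,[620.7,104.9,95,71.96])
```

```text
t 5.3 pos [630.4   6.3 150.1] rot [-180.     -0.     71.84] F [-0.1  0.9 -2.8] q [ -0.5  25.7  87.5   0.   66.8 -72.3] w 26.0
[np.float64(630.9749367507653), np.float64(6.979245224398269), np.float64(149.976), np.float64(71.90012916343669)]
tool shift [ 89.88 -40.19  54.98] rz -0.001 rows 2.255341137571499
```

Emit:
drive_tool(
  series=[
    [1,[30,-13,10],[0,0,0]],
    [1,[60,-27,20],[0,0,0]],
    [1,[89.9,-40.2,30],[0,0,-0.001]],
    [1,[89.9,-40.2,45],[0,0,-0.001]],
    [1,[89.9,-40.2,55],[0,0,-0.001]],
  ],
)

```text
time_s: 5.8
ee_pos: [620.0, 105.4, 94.3]
ee_rot: [-180.0, 0.0, 72.0]
force: [-0.6, 0.4, -2.4]
gripper_width: 26.2
```

Emit:
drive_tool(
  series=[
    [1,[0,0,0],[0,0,0]],
    [1,[0,0,0],[0,0,0]],
    [1,[0,0,0],[0,0,0]],
    [1,[0,0,0],[0,0,0]],
    [1,[0,0,0],[0,0,0]],
  ],
)

```text
time_s: 6.3
ee_pos: [621.0, 104.6, 95.5]
ee_rot: [179.9, -0.0, 71.9]
force: [0.2, -0.2, -2.3]
gripper_width: 25.9
```

Run:
```python
from h import *
s=st(); f=grab('wrist','w5.png'); grab('side','s5.png'); g=load('side')
p=proj(g,[620,105,80]); x,y=int(p[0]),int(p[1]); c=g['image'][y-60:y+60,x-80:x+80]
cv2.imwrite('pics/s5c.png',cv2.resize(c,None,fx=4.5,fy=4.5,interpolation=cv2.INTER_CUBIC)[:,:,::-1])
```

```text
t 6.3 pos [621.  104.6  95.5] rot [ 1.7995e+02 -3.0000e-02  7.1920e+01] F [ 0.2 -0.2 -2.3] q [  8.5  28.3  91.7   0.   60.  -63.4] w 25.9
```

View pics/w5.png

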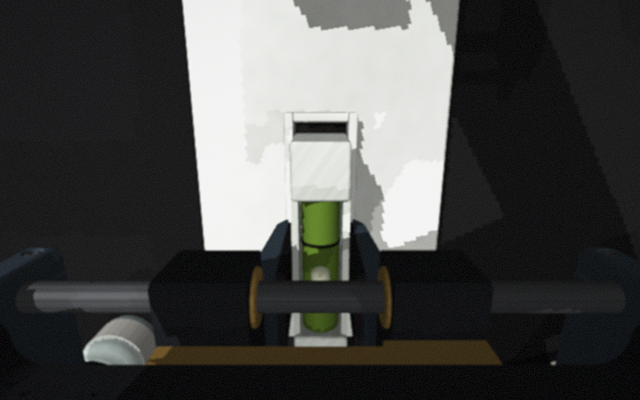

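View pics/s5c.png

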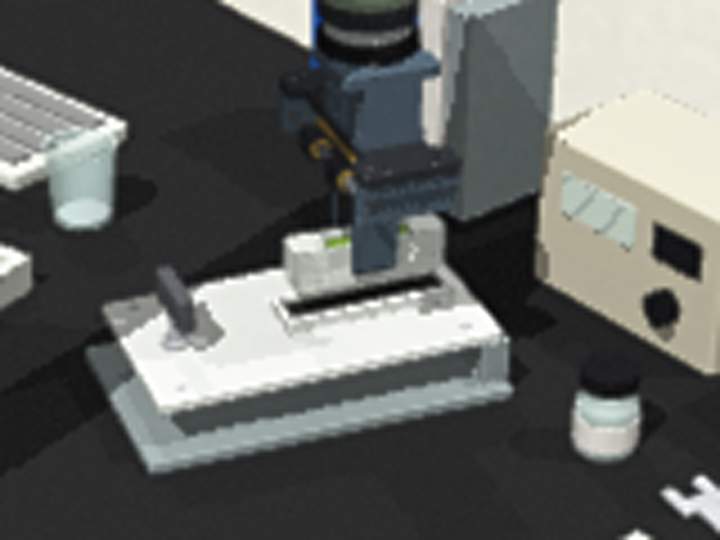

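The level is centred over the pocket in both views. I'll lower it, watching the force.

Emit:
drive_tool(
  series=[
    [1,[0,0,4],[0,0,0]],
    [1,[0,0,8],[0,0,0]],
    [1,[0,0,12],[0,0,0]],
    [1,[0,0,16],[0,0,0]],
    [1,[0,0,18],[0,0,0]],
  ],
)

```text
time_s: 6.9
ee_pos: [620.4, 104.9, 76.2]
ee_rot: [-179.9, 0.0, 72.0]
force: [0.0, 0.7, -2.4]
gripper_width: 25.7
```

Emit:
drive_tool(
  series=[
    [1,[0,0,0.5],[0,0,0]],
    [1,[0,0,1],[0,0,0]],
    [1,[0,0,1.5],[0,0,0]],
    [1,[0,0,2],[0,0,0]],
    [1,[0,0,2],[0,0,0]],
  ],
)

```text
time_s: 7.4
ee_pos: [620.7, 104.9, 75.0]
ee_rot: [180.0, -0.0, 72.0]
force: [-0.2, -0.1, -2.4]
gripper_width: 26.0
```

Emit:
drive_tool(
  series=[
    [1,[0,0,0.5],[0,0,0]],
    [1,[0,0,1],[0,0,0]],
    [1,[0,0,1.5],[0,0,0]],
    [1,[0,0,1.5],[0,0,0]],
    [1,[0,0,1.5],[0,0,0]],
  ],
)

```text
time_s: 7.9
ee_pos: [620.7, 105.0, 73.6]
ee_rot: [180.0, -0.0, 72.0]
force: [0.1, -1.0, -1.3]
gripper_width: 26.1
```

Emit:
drive_tool(
  series=[
    [0.6,[0,0,0],[0,0,0]],
    [0.5,[0,0,0],[0,0,0]],
    [0.4,[0,0,0],[0,0,0]],
    [0.4,[0,0,0],[0,0,0]],
    [0.4,[0,0,0],[0,0,0]],
  ],
)

```text
time_s: 8.4
ee_pos: [620.8, 104.9, 73.5]
ee_rot: [180.0, -0.0, 72.0]
force: [-0.3, -0.5, -0.3]
gripper_width: 54.4
```

Emit:
drive_tool(
  series=[
    [0.4,[0,0,-15],[0,0,0]],
    [0.4,[0,0,-35],[0,0,0]],
    [0.4,[0,0,-60],[0,0,0]],
    [0.4,[0,0,-80],[0,0,0]],
    [0.4,[0,0,-80],[0,0,0]],
  ],
)

```text
time_s: 8.9
ee_pos: [622.6, 105.2, 156.6]
ee_rot: [179.7, -0.2, 72.0]
force: [0.5, 0.5, 0.0]
gripper_width: 54.7
```

Run:
```python
from h import *
s=st(); f=grab('wrist','w6.png'); grab('side','s6.png'); g=load('side')
p=proj(g,[620,105,80]); x,y=int(p[0]),int(p[1]); c=g['image'][y-60:y+60,x-80:x+80]
cv2.imwrite('pics/s6c.png',cv2.resize(c,None,fx=4.5,fy=4.5,interpolation=cv2.INTER_CUBIC)[:,:,::-1])
c=f['image'][60:290,270:370]; cv2.imwrite('pics/w6c.png',cv2.resize(c,None,fx=2.6,fy=2.6,interpolation=cv2.INTER_CUBIC)[:,:,::-1])
```

```text
t 8.9 pos [622.6 105.2 156.6] rot [ 1.7966e+02 -1.7000e-01  7.1960e+01] F [0.5 0.5 0. ] q [  8.5  25.4  87.1   0.   67.1 -63.4] w 54.7
```

View pics/w6.png

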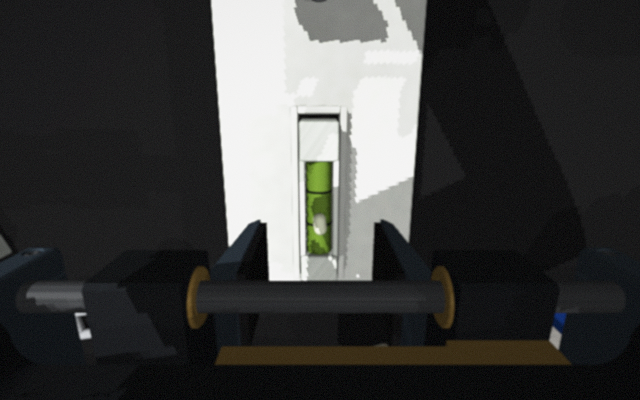

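View pics/w6c.png

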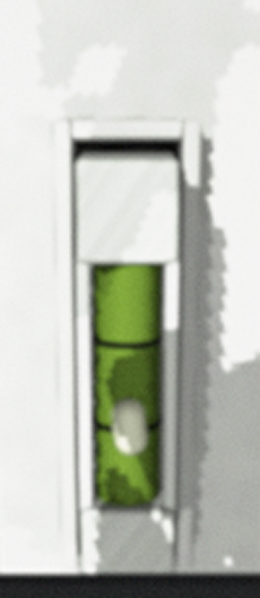

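View pics/s6c.png

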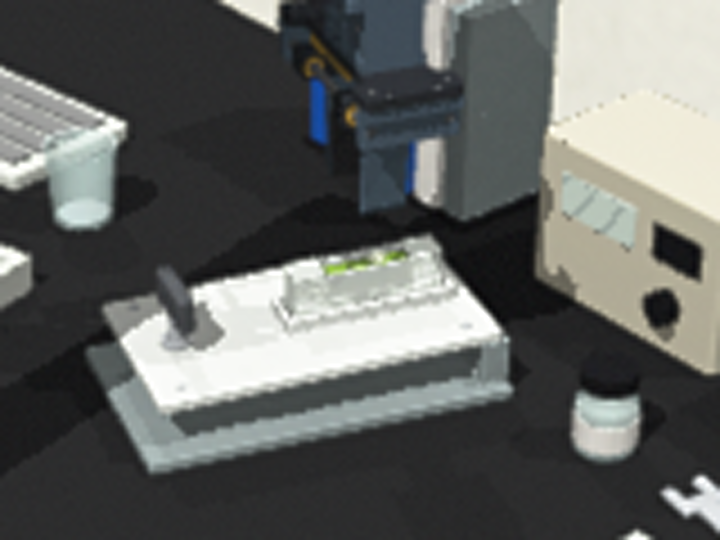

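The level is seated in the pocket. The bubble is about 11 mm off toward the hinge end, so about 1.6 rad of turning is needed. Going to the handle.

Run:
```python
from cmd import *
c=adv([630.975,6.979,149.976,71.9],[89.9,-40.2,55],-.001);c[2]=c[2]-18-2-1.5+80
print(c);plan(c,[478.1,151.3,153.5,161])
c2=adv(c,[0,-155,0],-.74);print(c2);plan(c2,[478.1,151.3,153.5,161])
```

```text
[np.float64(620.694078612366), np.float64(104.91955674449318), np.float64(153.476), np.float64(71.95729577951309)]
tool shift [-7.0000e-02 -1.4995e+02 -2.0000e-02] rz -1.5541 rows 10.365856137425718
[np.float64(473.3160590364556), np.float64(152.92704934598797), np.float64(153.47599999999997), np.float64(114.35617261919401)]
tool shift [-3.46  3.69 -0.02] rz -0.8141 rows 5.430014828964609
```

Emit:
drive_tool(
  series=[
    [0.4,[0,-30,0],[0,0,-0.14]],
    [0.3,[0,-60,0],[0,0,-0.28]],
    [0,[0,-90,0],[0,0,-0.42]],
    [0,[0,-120,0],[0,0,-0.56]],
    [0,[0,-150,0],[0,0,-0.7]],
  ],
)

```text
time_s: 9.5
ee_pos: [475.8, 151.3, 151.7]
ee_rot: [-179.8, -0.0, 112.4]
force: [0.3, 1.1, -0.3]
gripper_width: 84.0
```

Emit:
drive_tool(
  series=[
    [0,[0,0,0],[0,0,-0.14]],
    [0,[0,0,0],[0,0,-0.28]],
    [0,[0,0,0],[0,0,-0.42]],
    [0,[0,0,0],[0,0,-0.56]],
    [0,[0,0,0],[0,0,-0.7]],
  ],
)

```text
time_s: 10.0
ee_pos: [476.9, 151.1, 151.7]
ee_rot: [-179.9, -0.1, 152.5]
force: [0.8, 0.1, -0.1]
gripper_width: 91.3
```

Emit:
drive_tool(
  series=[
    [0,[0,0,0],[0,0,-0.14]],
    [0,[0,0,0],[0,0,-0.14]],
    [0,[0,0,0],[0,0,-0.14]],
    [0,[0,0,0],[0,0,-0.14]],
    [0,[0,0,0],[0,0,-0.14]],
  ],
)

```text
time_s: 10.5
ee_pos: [477.9, 151.3, 153.2]
ee_rot: [-180.0, -0.0, 160.1]
force: [-0.7, -0.4, -0.5]
gripper_width: 91.5
```

Run:
```python
from h import *
s=st(); f=grab('wrist','w7.png'); print(proj(f,[478.1,151.3,107]))
```

```text
t 10.5 pos [477.9 151.3 153.2] rot [-1.7999e+02 -2.0000e-02  1.6012e+02] F [-0.7 -0.4 -0.5] q [  16.3   14.6  104.4    0.    61.  -143.9] w 91.5
[320.66228302 220.94275366]
```

View pics/w7.png

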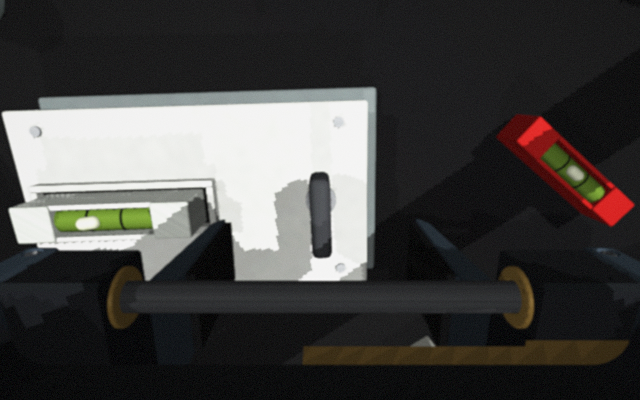

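The handle is at (320,215), between the jaws and aligned to about 1.5°. Descending to grip it.

Emit:
drive_tool(
  series=[
    [0,[0,0,20],[0,0,0]],
    [0,[0,0,40],[0,0,0]],
    [0,[0,0,60],[0,0,0]],
    [0.4,[0,0,73],[0,0,0]],
    [0.6,[0,0,76],[0,0,0]],
  ],
  squeeze=25,
)

```text
time_s: 11.05
ee_pos: [477.0, 151.1, 76.1]
ee_rot: [-179.9, -0.1, 160.2]
force: [0.5, -0.4, 0.2]
gripper_width: 78.2
```

Emit:
drive_tool(
  series=[
    [1,[0,0,0],[0,0,0]],
    [1,[0,0,0],[0,0,0]],
    [1,[0,0,0],[0,0,0]],
    [1,[0,0,0],[0,0,0]],
    [1,[0,0,0],[0,0,0]],
  ],
)

```text
time_s: 11.55
ee_pos: [478.3, 151.5, 77.9]
ee_rot: [180.0, 0.0, 160.2]
force: [0.3, -1.0, -0.6]
gripper_width: 38.1
```

Emit:
drive_tool(
  series=[
    [1,[0,0,0],[0,0,0]],
    [1,[0,0,0],[0,0,0]],
    [1,[0,0,0],[0,0,0]],
    [1,[0,0,0],[0,0,0]],
    [1,[0,0,0],[0,0,0]],
  ],
)

```text
time_s: 12.05
ee_pos: [477.8, 151.5, 77.4]
ee_rot: [-180.0, -0.0, 160.2]
force: [-1.1, 1.1, 1.4]
gripper_width: 13.9
```

Run:
```python
from h import *
s=st(); print(s['torque']);f=grab('wrist','w8.png')
c=f['image'][150:300,0:640]; cv2.imwrite('pics/w8c.png',c[:,:,::-1])
c=f['image'][170:260,0:240]; cv2.imwrite('pics/w8d.png',cv2.resize(c,None,fx=3.3,fy=3.3,interpolation=cv2.INTER_CUBIC)[:,:,::-1])
```

```text
t 12.05 pos [477.8 151.5  77.4] rot [-1.8000e+02 -3.0000e-02  1.6019e+02] F [-1.1  1.1  1.4] q [  16.3   19.4  110.3    0.    50.4 -143.9] w 13.9
[0.06783372 0.3226818  0.01452557]
```

View pics/w8.png

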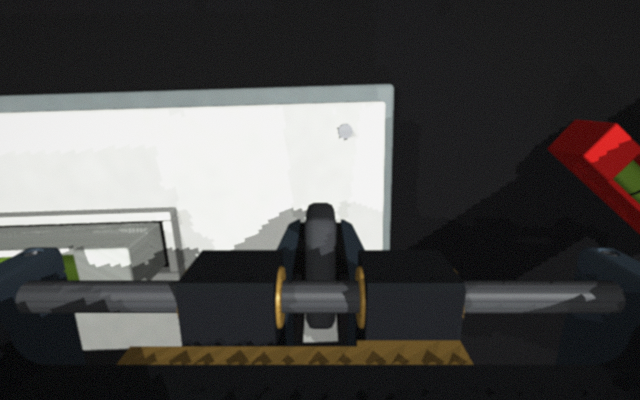

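Run:
```python
from h import *
im=cv2.imread('pics/w7.png'); c=im[195:250,40:220]; cv2.imwrite('pics/w7c.png',cv2.resize(c,None,fx=4.4,fy=4.4,interpolation=cv2.INTER_CUBIC))
```

```text
(no output)
```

View pics/w7c.png

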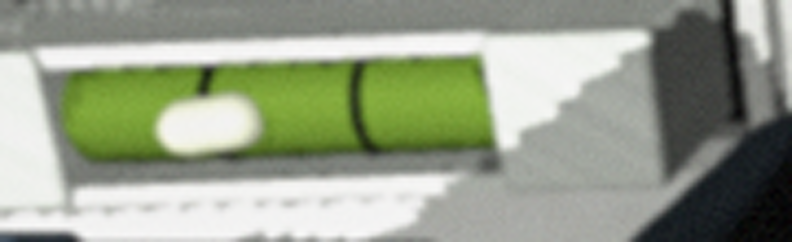

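Rings are at crop u≈207 and 358 and the bubble is centred at 210, so it is 11.5 mm off. That takes about 1.64 rad clockwise.

Emit:
drive_tool(
  series=[
    [1,[0,0,0],[0,0,0.14]],
    [1,[0,0,0],[0,0,0.28]],
    [1,[0,0,0],[0,0,0.42]],
    [1,[0,0,0],[0,0,0.56]],
    [1,[0,0,0],[0,0,0.7]],
  ],
)

```text
time_s: 12.6
ee_pos: [477.6, 151.5, 77.4]
ee_rot: [-180.0, -0.0, 119.8]
force: [-1.5, 0.7, 1.7]
gripper_width: 13.9
```

Emit:
drive_tool(
  series=[
    [1,[0,0,0],[0,0,0.14]],
    [1,[0,0,0],[0,0,0.28]],
    [1,[0,0,0],[0,0,0.42]],
    [1,[0,0,0],[0,0,0.56]],
    [1,[0,0,0],[0,0,0.7]],
  ],
)

```text
time_s: 13.1
ee_pos: [477.6, 151.7, 77.5]
ee_rot: [-179.9, -0.0, 79.6]
force: [-1.3, 2.0, 0.7]
gripper_width: 14.4
```

Emit:
drive_tool(
  series=[
    [1,[0,0,0],[0,0,0.12]],
    [1,[0,0,0],[0,0,0.24]],
    [1,[0,0,0],[0,0,0.24]],
    [1,[0,0,0],[0,0,0.24]],
    [1,[0,0,0],[0,0,0.24]],
  ],
)

```text
time_s: 13.6
ee_pos: [477.7, 151.7, 77.4]
ee_rot: [-179.9, -0.0, 66.3]
force: [-3.7, 4.0, 1.9]
gripper_width: 13.7
```

Run:
```python
from h import *
s=st(); f=grab('wrist','w9.png')
```

```text
t 13.6 pos [477.7 151.7  77.4] rot [-1.7994e+02 -2.0000e-02  6.6310e+01] F [-3.7  4.   1.9] q [ 1.630e+01  1.940e+01  1.103e+02  1.000e-01  5.040e+01 -5.010e+01] w 13.7
```

View pics/w9.png

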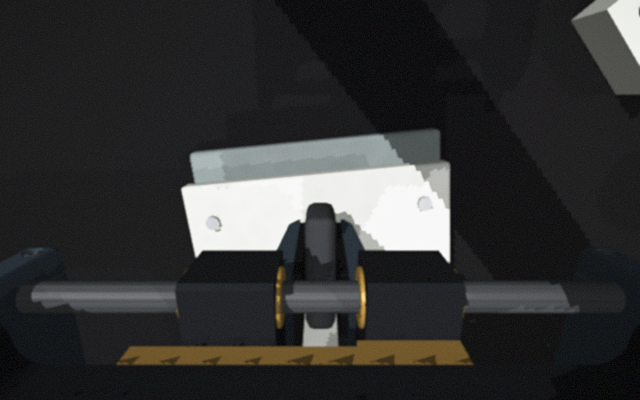

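Emit:
drive_tool(
  series=[
    [0.5,[0,0,0],[0,0,0]],
    [0.4,[0,0,0],[0,0,0]],
    [0.4,[0,0,0],[0,0,0]],
    [0.4,[0,0,-5],[0,0,0]],
    [0.4,[0,0,-20],[0,0,0]],
  ],
)

```text
time_s: 14.15
ee_pos: [477.2, 150.9, 96.8]
ee_rot: [-179.9, 0.1, 66.2]
force: [0.1, 0.0, 0.4]
gripper_width: 51.1
```

Run:
```python
from cmd import *
c=[620.694,104.92,153.476,71.957]
for d,r in [([0,-150,0],-.7),([0,0,0],-.7),([0,0,0],-.14),([0,0,76],0),([0,0,0],1.64),([0,0,-20],0)]: c=adv(c,d,r)
print(c); st(); plan(c,[625,103.5,157.5,71.96])
```

```text
[np.float64(478.07034992554645), np.float64(151.37960007834607), np.float64(97.47599999999997), np.float64(66.22742204869175)]
t 14.15 pos [477.2 150.9  96.8] rot [-1.7988e+02  1.2000e-01  6.6240e+01] F [0.1 0.  0.4] q [ 16.2  18.  108.9  -0.   53.3 -50. ] w 51.1
tool shift [ 15.41 153.76 -60.02] rz -0.1001 rows 3.315639229509973
```

Emit:
drive_tool(
  series=[
    [0.4,[0,0,-30],[0,0,0]],
    [0.4,[3,30,-60],[0,0,0]],
    [0.4,[7.4,74,-60],[0,0,-0.03]],
    [0.4,[11.4,114,-60],[0,0,-0.07]],
    [0.4,[15.4,153.8,-60],[0,0,-0.1]],
  ],
)

```text
time_s: 14.65
ee_pos: [626.7, 102.8, 158.3]
ee_rot: [179.9, -0.0, 72.0]
force: [0.5, -0.5, 0.3]
gripper_width: 54.6
```

Emit:
drive_tool(
  series=[
    [0.4,[0,0,0],[0,0,0]],
    [0.4,[0,0,0],[0,0,0]],
    [0.4,[0,0,0],[0,0,0]],
    [0.4,[0,0,0],[0,0,0]],
    [0.4,[0,0,0],[0,0,0]],
  ],
)

```text
time_s: 15.15
ee_pos: [624.2, 103.9, 157.9]
ee_rot: [180.0, -0.0, 72.0]
force: [0.5, 1.0, 0.1]
gripper_width: 54.6
```

Run:
```python
from h import *
s=st(); f=grab('wrist','w10.png')
c=f['image'][60:290,270:370]; cv2.imwrite('pics/w10c.png',cv2.resize(c,None,fx=2.6,fy=2.6,interpolation=cv2.INTER_CUBIC)[:,:,::-1])
```

```text
t 15.15 pos [624.2 103.9 157.9] rot [ 1.7999e+02 -1.0000e-02  7.2000e+01] F [0.5 1.  0.1] q [  8.4  25.6  86.5   0.   67.9 -63.6] w 54.6
```

View pics/w10c.png

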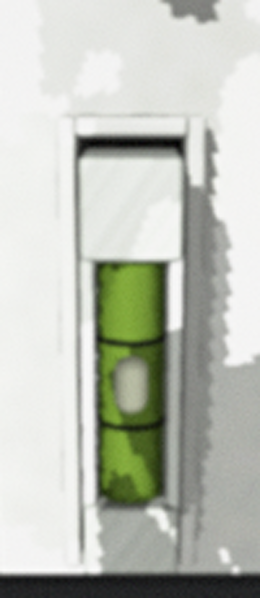

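The bubble is centred between the rings: rings at crop v 341 and 427, bubble at 385. Step 2 needs 0.6 s of that, so I'll close the fingers up here and then go down to press.

Emit:
drive_tool(
  series=[
    [1,[0,-4.5,5],[0,0,0]],
    [1,[0,-4.5,10],[0,0,0]],
    [1,[0,-4.5,15],[0,0,0]],
    [1,[0,-4.5,20],[0,0,0]],
    [1,[0,-4.5,25],[0,0,0]],
  ],
  squeeze=15,
)

```text
time_s: 15.7
ee_pos: [620.7, 104.8, 131.8]
ee_rot: [-180.0, 0.0, 72.0]
force: [0.7, -0.0, 0.6]
gripper_width: 17.5
```

Emit:
drive_tool(
  series=[
    [1,[0,0,5],[0,0,0]],
    [1,[0,0,10],[0,0,0]],
    [1,[0,0,15],[0,0,0]],
    [1,[0,0,20],[0,0,0]],
    [1,[0,0,24],[0,0,0]],
  ],
)

```text
time_s: 16.2
ee_pos: [620.6, 104.9, 107.9]
ee_rot: [-180.0, 0.0, 72.0]
force: [-0.2, 0.3, -0.2]
gripper_width: 0.3
```

Emit:
drive_tool(
  series=[
    [1,[0,0,1],[0,0,0]],
    [1,[0,0,2],[0,0,0]],
    [1,[0,0,3],[0,0,0]],
    [1,[0,0,3.5],[0,0,0]],
    [1,[0,0,3.5],[0,0,0]],
  ],
)

```text
time_s: 16.7
ee_pos: [620.8, 104.9, 105.0]
ee_rot: [180.0, -0.0, 72.0]
force: [0.4, -0.4, -0.1]
gripper_width: 0.4
```

Now at z 105, with the level top at about 99. I'll approach slowly.

Emit:
drive_tool(
  series=[
    [1,[0,0,1],[0,0,0]],
    [1,[0,0,2],[0,0,0]],
    [1,[0,0,3],[0,0,0]],
    [1,[0,0,4],[0,0,0]],
    [1,[0,0,4.5],[0,0,0]],
  ],
)

```text
time_s: 17.2
ee_pos: [620.7, 104.8, 100.3]
ee_rot: [-180.0, 0.0, 72.0]
force: [0.1, 0.5, 1.0]
gripper_width: 0.9
```

Emit:
drive_tool(
  series=[
    [1,[0,0,0.4],[0,0,0]],
    [1,[0,0,0.8],[0,0,0]],
    [1,[0,0,1.2],[0,0,0]],
    [1,[0,0,1.5],[0,0,0]],
    [1,[0,0,1.5],[0,0,0]],
  ],
)

```text
time_s: 17.7
ee_pos: [620.8, 104.9, 99.0]
ee_rot: [180.0, -0.0, 72.0]
force: [-0.5, 0.7, 1.5]
gripper_width: 0.5
```

Emit:
drive_tool(
  series=[
    [1,[0,0,0.4],[0,0,0]],
    [1,[0,0,0.8],[0,0,0]],
    [1,[0,0,1.2],[0,0,0]],
    [1,[0,0,1.5],[0,0,0]],
    [1,[0,0,1.5],[0,0,0]],
  ],
)

```text
time_s: 18.2
ee_pos: [620.8, 104.9, 97.6]
ee_rot: [180.0, -0.0, 72.0]
force: [-0.5, -0.4, 2.5]
gripper_width: 0.3
```

Emit:
drive_tool(
  series=[
    [1,[0,0,0.3],[0,0,0]],
    [1,[0,0,0.6],[0,0,0]],
    [1,[0,0,0.8],[0,0,0]],
    [1,[0,0,1],[0,0,0]],
    [1,[0,0,1],[0,0,0]],
  ],
)

```text
time_s: 18.7
ee_pos: [620.8, 104.9, 96.6]
ee_rot: [180.0, -0.0, 72.0]
force: [-0.5, -0.2, 5.1]
gripper_width: 0.3
```

Emit:
drive_tool(
  series=[
    [1,[0,0,0.2],[0,0,0]],
    [1,[0,0,0.4],[0,0,0]],
    [1,[0,0,0.5],[0,0,0]],
    [1,[0,0,0.5],[0,0,0]],
    [1,[0,0,0.5],[0,0,0]],
  ],
)

```text
time_s: 19.2
ee_pos: [620.8, 104.9, 96.0]
ee_rot: [180.0, -0.0, 72.0]
force: [-0.7, 0.2, 5.7]
gripper_width: 0.1
```

Emit:
drive_tool(
  series=[
    [1,[0,0,0.2],[0,0,0]],
    [1,[0,0,0.4],[0,0,0]],
    [1,[0,0,0.5],[0,0,0]],
    [1,[0,0,0.5],[0,0,0]],
    [1,[0,0,0.5],[0,0,0]],
  ],
)

```text
time_s: 19.7
ee_pos: [620.8, 104.9, 95.6]
ee_rot: [180.0, -0.0, 72.0]
force: [-0.5, -0.0, 5.9]
gripper_width: 0.7
```

Emit:
drive_tool(
  series=[
    [1,[0,0,0.1],[0,0,0]],
    [1,[0,0,0.2],[0,0,0]],
    [1,[0,0,0.3],[0,0,0]],
    [1,[0,0,0.4],[0,0,0]],
    [1,[0,0,0.4],[0,0,0]],
  ],
)

```text
time_s: 20.2
ee_pos: [620.8, 104.9, 95.3]
ee_rot: [180.0, -0.0, 72.0]
force: [-1.8, -0.7, 5.1]
gripper_width: 0.3
```

Emit:
drive_tool(
  series=[
    [1,[0,0,0.1],[0,0,0]],
    [1,[0,0,0.2],[0,0,0]],
    [1,[0,0,0.3],[0,0,0]],
    [1,[0,0,0.3],[0,0,0]],
    [1,[0,0,0.3],[0,0,0]],
  ],
)

```text
time_s: 20.7
ee_pos: [620.8, 104.9, 95.3]
ee_rot: [180.0, -0.0, 72.0]
force: [-1.2, 0.1, 7.0]
gripper_width: 0.4
```

Emit:
drive_tool(
  series=[
    [1,[0,0,0.1],[0,0,0]],
    [1,[0,0,0.2],[0,0,0]],
    [1,[0,0,0.3],[0,0,0]],
    [1,[0,0,0.4],[0,0,0]],
    [1,[0,0,0.4],[0,0,0]],
  ],
)

```text
time_s: 21.2
ee_pos: [620.8, 104.9, 95.3]
ee_rot: [180.0, -0.0, 72.0]
force: [-2.0, -0.5, 9.5]
gripper_width: 0.5
```

Emit:
drive_tool(
  series=[
    [1,[0,0,0.1],[0,0,0]],
    [1,[0,0,0.2],[0,0,0]],
    [1,[0,0,0.3],[0,0,0]],
    [1,[0,0,0.3],[0,0,0]],
    [1,[0,0,0.3],[0,0,0]],
  ],
)

```text
time_s: 21.7
ee_pos: [620.8, 104.9, 95.3]
ee_rot: [180.0, -0.0, 72.0]
force: [-2.7, 0.5, 10.7]
gripper_width: 0.7
```

The floor is on its stop: z holds at 95.3 while the force rises. I'll add a little margin and look.

Emit:
drive_tool(
  series=[
    [1,[0,0,0.1],[0,0,0]],
    [1,[0,0,0.2],[0,0,0]],
    [1,[0,0,0.3],[0,0,0]],
    [1,[0,0,0.4],[0,0,0]],
    [1,[0,0,0.4],[0,0,0]],
  ],
)

```text
time_s: 22.2
ee_pos: [620.8, 104.9, 95.3]
ee_rot: [180.0, -0.0, 72.0]
force: [-3.2, -0.4, 12.3]
gripper_width: 0.4
```

Emit:
drive_tool(
  series=[
    [1,[0,0,0],[0,0,0]],
    [1,[0,0,0],[0,0,0]],
    [1,[0,0,0],[0,0,0]],
    [1,[0,0,0],[0,0,0]],
    [1,[0,0,0],[0,0,0]],
  ],
)

```text
time_s: 22.7
ee_pos: [620.9, 104.9, 95.3]
ee_rot: [179.9, -0.0, 72.0]
force: [-3.3, -0.4, 11.9]
gripper_width: 0.3
```

Run:
```python
from h import *
s=st(); f=grab('wrist','w11.png'); 
c=f['image'][90:370,240:400]; cv2.imwrite('pics/w11c.png',cv2.resize(c,None,fx=2.1,fy=2.1,interpolation=cv2.INTER_CUBIC)[:,:,::-1])
g=grab('side'); p=proj(g,[620,105,80]); x,y=int(p[0]),int(p[1]); c=g['image'][y-30:y+40,x-70:x+50]
cv2.imwrite('pics/s11c.png',cv2.resize(c,None,fx=6,fy=6,interpolation=cv2.INTER_CUBIC)[:,:,::-1])
g=grab('top'); p=proj(g,[600,115,80]); x,y=int(p[0]),int(p[1]); c=g['image'][y-50:y+60,x-60:x+60]
cv2.imwrite('pics/t11c.png',cv2.resize(c,None,fx=5,fy=5,interpolation=cv2.INTER_CUBIC)[:,:,::-1])
```

```text
t 22.7 pos [620.9 104.9  95.3] rot [ 1.7995e+02 -3.0000e-02  7.1960e+01] F [-3.3 -0.4 11.9] q [  8.5  28.3  91.7   0.   59.9 -63.4] w 0.3
```

View pics/w11c.png

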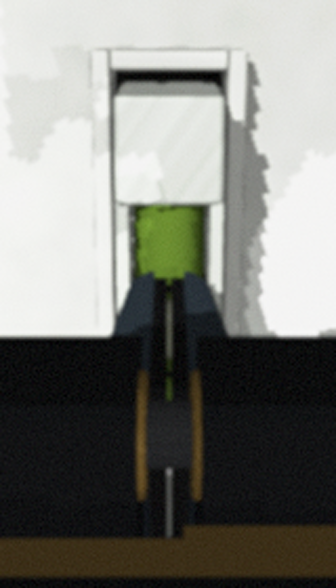

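View pics/s11c.png

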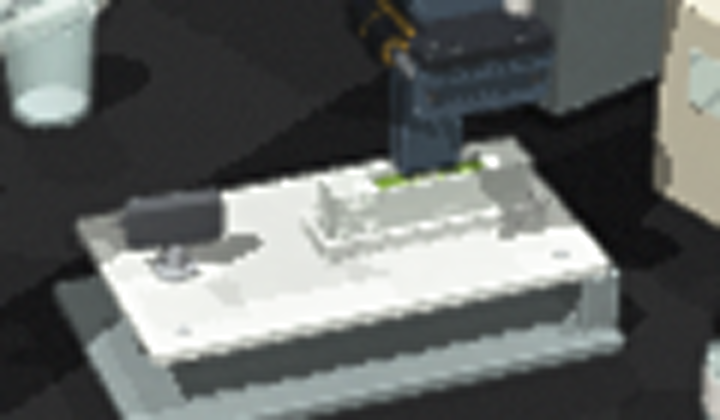

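View pics/t11c.png

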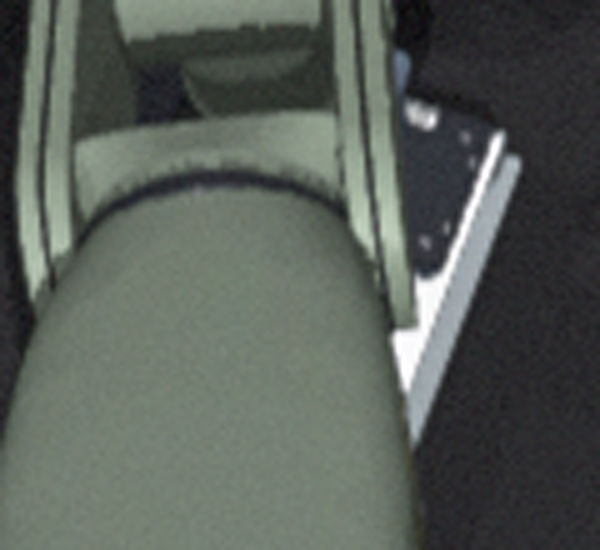

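The press is home, but the bubble is hidden under the fingers. There's plenty of time, so I'll lift and press again 27 mm toward the hinge end, where the bubble stays in view.

Emit:
drive_tool(
  series=[
    [1,[0,0,-3],[0,0,0]],
    [1,[0,0,-6],[0,0,0]],
    [1,[0,0,-12],[0,0,0]],
    [1,[0,10,-12],[0,0,0]],
    [1,[0,27,-12],[0,0,0]],
  ],
)

```text
time_s: 23.35
ee_pos: [646.6, 96.6, 105.6]
ee_rot: [-180.0, 0.0, 72.0]
force: [-0.4, 0.3, 0.0]
gripper_width: 0.5
```

Emit:
drive_tool(
  series=[
    [1,[0,0,1],[0,0,0]],
    [1,[0,0,2],[0,0,0]],
    [1,[0,0,3],[0,0,0]],
    [1,[0,0,4],[0,0,0]],
    [1,[0,0,5],[0,0,0]],
  ],
)

```text
time_s: 23.85
ee_pos: [646.0, 96.7, 100.5]
ee_rot: [-180.0, 0.0, 72.0]
force: [0.1, 0.2, -0.2]
gripper_width: 0.6
```

Emit:
drive_tool(
  series=[
    [1,[0,0,1],[0,0,0]],
    [1,[0,0,2],[0,0,0]],
    [1,[0,0,3],[0,0,0]],
    [1,[0,0,4],[0,0,0]],
    [1,[0,0,4.5],[0,0,0]],
  ],
)

```text
time_s: 24.35
ee_pos: [646.3, 96.6, 96.6]
ee_rot: [-180.0, -0.0, 72.0]
force: [-2.1, 0.7, 3.5]
gripper_width: 0.5
```

Emit:
drive_tool(
  series=[
    [1,[0,0,0.2],[0,0,0]],
    [1,[0,0,0.4],[0,0,0]],
    [1,[0,0,0.6],[0,0,0]],
    [1,[0,0,0.8],[0,0,0]],
    [1,[0,0,1],[0,0,0]],
  ],
)

```text
time_s: 24.85
ee_pos: [646.4, 96.6, 95.5]
ee_rot: [180.0, -0.0, 72.0]
force: [-2.6, 1.3, 6.1]
gripper_width: 0.3
```

```bash
cat > look.py <<'E'
from h import *
import sys
s=st(); f=grab('wrist',sys.argv[1]+'.png')
c=f['image'][60:320,250:390]; cv2.imwrite('pics/'+sys.argv[1]+'c.png',cv2.resize(c,None,fx=2.3,fy=2.3,interpolation=cv2.INTER_CUBIC)[:,:,::-1])
E
python3 look.py w12
```

```text
t 24.85 pos [646.4  96.6  95.5] rot [ 1.800e+02 -2.000e-02  7.196e+01] F [-2.6  1.3  6.1] q [  7.5  30.3  88.1   0.   61.6 -64.5] w 0.3
```

View pics/w12c.png

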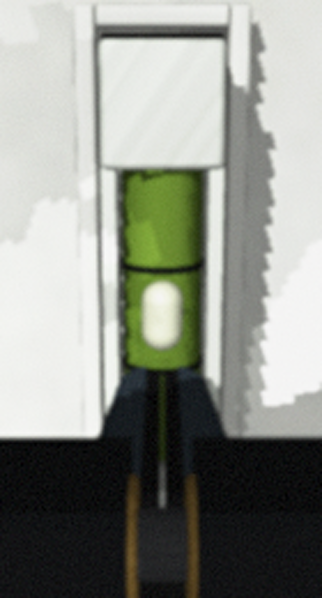

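Emit:
drive_tool(
  series=[
    [1,[0,0,0.2],[0,0,0]],
    [1,[0,0,0.4],[0,0,0]],
    [1,[0,0,0.6],[0,0,0]],
    [1,[0,0,0.8],[0,0,0]],
    [1,[0,0,0.8],[0,0,0]],
  ],
)

```text
time_s: 25.4
ee_pos: [646.4, 96.6, 95.3]
ee_rot: [180.0, -0.0, 72.0]
force: [-3.6, 0.2, 7.9]
gripper_width: 0.3
```

Emit:
drive_tool(
  series=[
    [1,[0,0,0.1],[0,0,0]],
    [1,[0,0,0.2],[0,0,0]],
    [1,[0,0,0.3],[0,0,0]],
    [1,[0,0,0.4],[0,0,0]],
    [1,[0,0,0.4],[0,0,0]],
  ],
)

```text
time_s: 25.9
ee_pos: [646.4, 96.6, 95.2]
ee_rot: [180.0, -0.0, 72.0]
force: [-2.8, 0.6, 10.9]
gripper_width: 0.5
```

Emit:
drive_tool(
  series=[
    [1,[0,0,0.1],[0,0,0]],
    [1,[0,0,0.2],[0,0,0]],
    [1,[0,0,0.3],[0,0,0]],
    [1,[0,0,0.4],[0,0,0]],
    [1,[0,0,0.4],[0,0,0]],
  ],
)

```text
time_s: 26.4
ee_pos: [646.5, 96.6, 95.2]
ee_rot: [180.0, -0.0, 72.0]
force: [-3.7, -0.1, 11.1]
gripper_width: 0.5
```

Emit:
drive_tool(
  series=[
    [1,[0,0,0],[0,0,0]],
    [1,[0,0,0],[0,0,0]],
    [1,[0,0,0],[0,0,0]],
    [1,[0,0,0],[0,0,0]],
    [1,[0,0,0],[0,0,0]],
  ],
)

```text
time_s: 26.9
ee_pos: [646.4, 96.6, 95.2]
ee_rot: [180.0, -0.0, 72.0]
force: [-3.7, -0.8, 12.0]
gripper_width: 0.2
```

```bash
python3 look.py w13
```

```text
t 26.9 pos [646.4  96.6  95.2] rot [ 1.7996e+02 -3.0000e-02  7.1960e+01] F [-3.7 -0.8 12. ] q [  7.5  30.3  88.1   0.   61.5 -64.5] w 0.2
```

View pics/w13c.png

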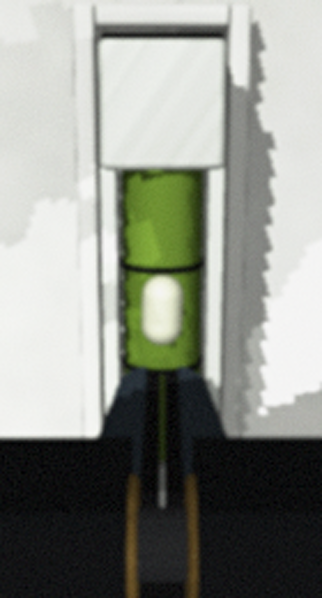

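At home the bubble sits about 1.9 mm toward the foot, with about 4.2 px/mm in the crop (bubble centre 309, ring 268). That is inside the limit but skewed by pressing off centre. I'll press again at a 15 mm offset for more margin.

Emit:
drive_tool(
  series=[
    [1,[0,0,-3],[0,0,0]],
    [1,[0,0,-6],[0,0,0]],
    [1,[0,0,-12],[0,0,0]],
    [1,[0,-6,-12],[0,0,0]],
    [1,[0,-12,-12],[0,0,0]],
  ],
)

```text
time_s: 27.45
ee_pos: [634.7, 100.3, 105.2]
ee_rot: [-180.0, 0.0, 71.9]
force: [-0.9, -0.8, -0.8]
gripper_width: 0.4
```

Emit:
drive_tool(
  series=[
    [1,[0,0,1],[0,0,0]],
    [1,[0,0,2],[0,0,0]],
    [1,[0,0,3],[0,0,0]],
    [1,[0,0,4],[0,0,0]],
    [1,[0,0,5],[0,0,0]],
  ],
)

```text
time_s: 27.95
ee_pos: [635.1, 100.2, 100.3]
ee_rot: [-180.0, -0.0, 72.0]
force: [-0.8, 0.4, 0.9]
gripper_width: 0.3
```

Emit:
drive_tool(
  series=[
    [1,[0,0,1],[0,0,0]],
    [1,[0,0,2],[0,0,0]],
    [1,[0,0,3],[0,0,0]],
    [1,[0,0,4],[0,0,0]],
    [1,[0,0,4.5],[0,0,0]],
  ],
)

```text
time_s: 28.45
ee_pos: [635.1, 100.2, 96.5]
ee_rot: [180.0, -0.0, 72.0]
force: [-0.7, 0.6, 3.8]
gripper_width: 0.2
```

Emit:
drive_tool(
  series=[
    [1,[0,0,0.3],[0,0,0]],
    [1,[0,0,0.6],[0,0,0]],
    [1,[0,0,0.9],[0,0,0]],
    [1,[0,0,1.2],[0,0,0]],
    [1,[0,0,1.5],[0,0,0]],
  ],
)

```text
time_s: 28.95
ee_pos: [635.2, 100.2, 95.3]
ee_rot: [180.0, -0.0, 72.0]
force: [-2.1, -1.2, 7.9]
gripper_width: 0.6
```

Emit:
drive_tool(
  series=[
    [1,[0,0,0.2],[0,0,0]],
    [1,[0,0,0.4],[0,0,0]],
    [1,[0,0,0.6],[0,0,0]],
    [1,[0,0,0.8],[0,0,0]],
    [1,[0,0,0.8],[0,0,0]],
  ],
)

```text
time_s: 29.45
ee_pos: [635.2, 100.2, 95.3]
ee_rot: [179.9, -0.0, 72.0]
force: [-2.4, -0.5, 10.3]
gripper_width: 0.4
```

Emit:
drive_tool(
  series=[
    [1,[0,0,0.1],[0,0,0]],
    [1,[0,0,0.2],[0,0,0]],
    [1,[0,0,0.2],[0,0,0]],
    [1,[0,0,0.2],[0,0,0]],
    [1,[0,0,0.2],[0,0,0]],
  ],
)

```text
time_s: 29.95
ee_pos: [635.2, 100.2, 95.3]
ee_rot: [179.9, -0.0, 72.0]
force: [-2.8, -0.5, 10.7]
gripper_width: 0.5
```

Emit:
drive_tool(
  series=[
    [1,[0,0,0],[0,0,0]],
    [1,[0,0,0],[0,0,0]],
    [1,[0,0,0],[0,0,0]],
    [1,[0,0,0],[0,0,0]],
    [1,[0,0,0],[0,0,0]],
  ],
)

```text
time_s: 30.45
ee_pos: [635.2, 100.2, 95.3]
ee_rot: [179.9, -0.0, 72.0]
force: [-4.7, -0.9, 9.5]
gripper_width: 0.4
```

```bash
python3 look.py w14
```

```text
t 30.45 pos [635.2 100.2  95.3] rot [ 1.7993e+02 -3.0000e-02  7.1960e+01] F [-4.7 -0.9  9.5] q [  7.9  29.4  89.7   0.   60.8 -64. ] w 0.4
```

View pics/w14c.png

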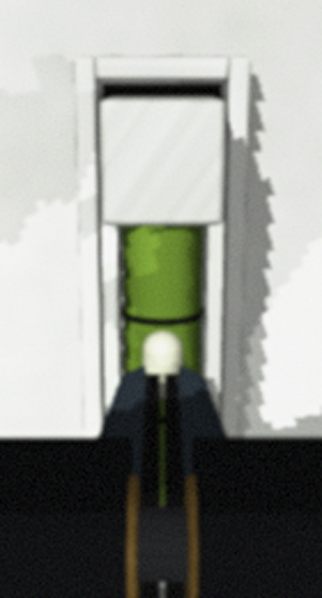

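The gap from ring to bubble end is now about 13 px (16 px would be exactly centred), so the bubble is about 0.7 mm off. The push is about 10 N with the floor on its stop. Handing in.

Run:
```python
from h import *
st(); print(env.job_done())
```

```text
t 30.5 pos [635.2 100.2  95.2] rot [ 1.7993e+02 -3.0000e-02  7.1960e+01] F [-2.2 -0.4 11.4] q [  7.9  29.4  89.7  -0.   60.8 -64. ] w 0.5
the job is handed in; nothing more can be done
None
```

I handed the job in at 30.5 s of the 67 s allowed. The 120 mm level is in the pocket, the foot handle is let go, and the arm is holding the level pressed down. No verdict is reported back.

- **Placing:** I set the level in the pocket and let go with the bubble about 11.5 mm off centre.
- **Levelling:** I turned the foot about 1.64 rad clockwise and released it. The wrist view then showed the bubble within about 0.5 mm of the middle.
- **Pressing:** I pressed three times, lifting in between:
  - At the centre the bubble was hidden under the fingers.
  - At 27 mm toward the hinge end the bubble shifted to about 1.9 mm off.
  - At 15 mm, the position I kept, it is about 0.7 mm off.

**Last checks:** the push was about 10–11 N. The height stayed at 95.3 mm while the push rose, which I took as the sprung floor on its stop. In the final view only the foot-side end of the bubble and one ring could be seen, so 0.7 mm is judged from that gap. I did not re-measure the bystanders and the other two levels at the end, but the arm made no unexpected contact on the way.

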